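Empty the bead pot and dip the gauge rod

ROBOT

A 6-joint arm with a two-finger parallel gripper is mounted at the origin on the work surface. World frame = base frame: x ahead of the robot, y to its left, z up, the work surface at z = 0. Lengths are in m, angles in degrees, forces in N, time in s.
With the tool pointing down it reaches from about 0.325 to 0.9 m from the base axis. Payload 6.1 kg.
Tool frame: the origin (TCP) lies at the very end of the fingers, on their centre line; the grasp point (between the pads) lies 19 mm behind it; z points along the fingers, y is the line along which they close (so a half turn about z gives the same grasp; the last joint's range is limited). The gripper opens to 85 mm and grips with 20 to 120 N. Pads are 22 mm wide; open, the fingers measure 114 mm over their backs; the gripper's body (76 mm by 85 mm) begins 54 mm behind the grasp point. The pads swing forward as they close: fully open they stand 13 mm farther back than shut.
Start: joints at [61.358, 12.628, 87.462, -0, 79.91, -7.225], TCP at [0.228, 0.582, 0.231] pointing down, gripper open.
Joint ranges: [-170.65, 170.65], [-52.31, 119.04], [5.05, 147.46], [-71.25, 251.25], [11.57, 151.72], [-153.62, 153.62]. Speed limits (degrees/s): [147.25, 147.25, 172.46, 180, 180, 180].

INTERFACE

Orientations are given as a 3x3 rotation matrix whose columns are the frame's x, y, z axes.
In Python, from bench import sensors, get_image, r gives the robot as it stands. The module is installed in compiled form; this text tells all that it offers.
- The arm moves only by the tool move_arm, never from a script. Its argument "increments" is a list of rows, each a list of 5 numbers: the closure, from -1 (fully open) to 1 (shut), then the shift along the tool's x, y, z in shares of 40 cm (1.0 is 40 cm), then the turn about the tool's z in a scale on which 1.0 is 180 degrees. A call has exactly 10 rows; each row is the pose to reach, as a shift and turn from the pose commanded when the call began, along the tool's axes at that moment; what a row does not reach only later rows make up. A row lasts 1/12 s, in which the tool goes at most 41.7 mm and 7.16 degrees, less where a joint would pass 70% of its speed; a pose out of reach is approached as far as the arm can. No shift or turn number may pass 1 either way. A call with a gripper value outside its range is refused whole. The fingers move at their own pace and stop on an object; "grip_force" is the grip in N (left out, the last holds). Time passes only in rows, so rows that repeat a pose let the fingers close, or fill a call up. It gives the time, the measured TCP pose, the force, the opening and the grip force at its end, in the units of the state.
- sensors.get_obs(): the state, without advancing time (a new reading comes with each control period).
- get_image(name): name is "scene" or "top"; returns a dict with "color" (400x640x3 uint8, red, green, blue), "z_map" (400x640 float32, m along the optical axis (not along the pixel's ray), 0 where there is no reading), "camera_matrix" (3x3 intrinsics, pixels), "R" (3x3) and "t" (3): a world point X has camera coordinates R X + t. Camera axes: x right, y down, z forward; pixel columns grow to the right and rows downward; lengths in m; the calibration is good to about 2 mm. A picture is of the moment at which its call begins.
- r.sign_off(): hands the job in; it is judged then, once.
The state is a dict: "t": time; "joint_pos": joint angles; "dq": joint speeds; "joint_torque": joint torques, N m; "tcp_pos": TCP position; "tcp_rot": TCP orientation; "wrist_force": force on the tool from outside, world axes, zero at the start; "wrist_torque": the same for the moment, N m; "width": opening from 0.0 (shut) to 1.0 (fully open); "grip_force": force on a finger pad.
Only numpy, scipy, OpenCV 4.12 (cv2) and the standard library are available. Lean on these libraries where they do the work, as an engineer would, in place of code of your own. Each camera call takes 0.05 s, during which the arm holds its last target. There are 200 camera calls.

TASK

Turn the crank to tip the blue pot until all four beads have dropped into the clear tub below, then turn it back so the pot stands fully upright and let go of the crank. Then take the gauge rod from its cradle by the orange handle, push it down the slanting brass tube until its black collar sits on the tube's mouth, and pull it right out again. Finish still holding the rod still and level, nothing but the gripper touching it, with its tip about 15 cm above the middle of the white reading card, and leave everything else on the table where it is.

Things in the scene. Friction and masses are not known exactly. Their poses are not given: they have to be found in the camera images.
- station: Fixed station. Origin on the table below the pot; x along the pot's turning axis, away from the crank; z up; -y towards the gauge tube. Grey base: y +70 to -170 mm, 150 mm in x, 12 high. Clear open tub under the pot and to its -y side: 100 mm in x, y +45 to -155 mm, rim 82 mm up, floor 16, walls 4. Grey posts 12 mm thick, 160 mm high at x = +-59 mm carry the pot.
- pot (a joint): Angle of the blue pot about its level axis (station x, 140 mm up): 0 upright at its stop; grows, right-handed about station +x, as the mouth tips over the tub to station -y; stop at 2.3 rad. Stays where left (friction 0.08 N m). Held at the stop, all beads slide out. Pot: mouth 72 mm wide, 75 tall, rim 40 mm above the axis, bottom 35 below, wall 4.
- pot_axis (a point): Point on the pot's turning axis in the plane of point crank_pin; the pin circles it at 60 mm radius, square to station x. Fixed to the station at (-106, 0, 140 mm).
- crank_pin (a point): Middle of the yellow crank pin, a round bar 12 mm thick, 42 mm long, parallel to station x, outside the -x post. The crank's flat arm is 21 mm from it towards +x. Pot upright: pin 55 mm to the +y side of the axis, 25 mm above it; full tip: 55 mm to the -y side, 24 above. Pinch from above, fingers closing along station y; it turns between the fingers.
- bead0: Red plastic bead, a barrel 18 mm in diameter and 16 mm tall, 12 g; starts on end in the pot. Origin at the centre of one end face.
- bead1: Yellow plastic bead, a barrel 18 mm in diameter and 16 mm tall, 12 g; starts on end in the pot. Origin at the centre of one end face.
- bead2: Green plastic bead, a barrel 18 mm in diameter and 16 mm tall, 12 g; starts on end in the pot. Origin at the centre of one end face.
- bead3: White plastic bead, a barrel 18 mm in diameter and 16 mm tall, 12 g; starts on end in the pot. Origin at the centre of one end face.
- cradle: Fixed wooden cradle, base 200 x 50 x 12 mm, two slotted forks hold the gauge rod level, its axis 60 mm above the table. Origin under the handle's middle, x along the rod towards its tip. Forks 10 mm thick at x = -42 and +100 mm, tops 67 and 70 mm up; nothing between them above 12 mm.
- rod: Gauge rod, 65 to 105 g. Origin at the middle of the orange square handle (14 x 14, 100 mm long), x along the rod to the tip, z up in the cradle. Steel neck; black round collar 24 mm across from x = 58 to 66 mm; steel pin 8 mm thick to the chamfered tip at x = 146 mm. Balances about 10 mm ahead of the origin. Lift straight up out of the forks.
- rod_collar (a point): Centre of the collar's front face (66 mm ahead of the rod's origin), which meets the tube's mouth.
- rod_tip (a point): Tip of the gauge rod, 146 mm ahead of its origin.
- gauge_tube: Fixed brass tube, 24 mm outside, 13 mm inside, closed at the bottom; bore 94 mm deep, so the collar stops the rod first. Origin at the centre of the mouth (115 mm above the table, station (0, -190 mm)); z along the tube out of the mouth, 35 degrees above level, away from the tub. The rod goes in along -z.
- card: Fixed white reading card on a board, 140 x 110 x 5 mm, red ring in the middle. Origin under its centre.
- mug: White mug, 84 mm across, 95 mm tall (bystander). Origin at the centre of its foot.
- can: Silver and red drink can, 66 mm across, 115 mm tall (bystander). Origin at its foot.
- paste_jar: Glass paste jar, 76 mm across, 70 mm tall, with a white spreader (bystander). Origin at its foot.
- tape_roll: Yellow tape roll lying flat, 72 mm across, 24 mm high (bystander). Origin at its underside.
- paint_bottle: Blue paint bottle, 56 mm across, 150 mm tall (bystander). Origin at its foot.
- brush: Paint brush lying on the table (bystander).
Not all that is in view belongs to the job. Leave any pink look-alike of the card alone.

How it is judged (in metres and radians):
On the way, in this order (a step that is already met when the one before it is completed fails the run):
1. the pot is tipped and all four beads are in the tub (value of joint pot above 1.5 rad and x of bead0 in the frame of station between -0.05 and 0.05 m and y of bead0 in the frame of station between -0.155 and 0.045 m and z of each of bead0, bead1, bead2, bead3 in the frame of station below 0.082 m and x of bead1 in the frame of station between -0.05 and 0.05 m and y of bead1 in the frame of station between -0.155 and 0.045 m and x of bead2 in the frame of station between -0.05 and 0.05 m and y of bead2 in the frame of station between -0.155 and 0.045 m and x of bead3 in the frame of station between -0.05 and 0.05 m and y of bead3 in the frame of station between -0.155 and 0.045 m), for 0.2 s.
2. the pot stands upright again, the beads in the tub, and the crank is let go (value of joint pot below 0.12 rad and contact force between the fingers and station below 0.1 N and x of bead0 in the frame of station between -0.05 and 0.05 m and y of bead0 in the frame of station between -0.155 and 0.045 m and z of each of bead0, bead1, bead2, bead3 in the frame of station below 0.082 m and x of bead1 in the frame of station between -0.05 and 0.05 m and y of bead1 in the frame of station between -0.155 and 0.045 m and x of bead2 in the frame of station between -0.05 and 0.05 m and y of bead2 in the frame of station between -0.155 and 0.045 m and x of bead3 in the frame of station between -0.05 and 0.05 m and y of bead3 in the frame of station between -0.155 and 0.045 m), for 0.1 s.
3. the gauge rod is held and in the tube with its collar on the mouth (z of rod_collar in the frame of gauge_tube below 0.004 m and distance between rod_collar and gauge_tube below 0.006 m and angle between the x axis of rod and the z axis of gauge_tube, either way round below 0.1 rad and contact force between the fingers and rod above 1 N), for 0.2 s.
4. the rod is pulled right out of the tube, still held (z of rod_tip in the frame of gauge_tube above 0.01 m and contact force between the fingers and rod above 1 N), for 0.1 s.
At the end, for the whole second after the job is handed in: Fingers grip the rod (over 1 N), nothing else touches it; it is still, level within 8 degrees, tip 80 to 250 mm above the table and within 45 mm of the card's centre seen from above. Pot upright within 0.12 rad, all four beads in the tub, no bystander moved over 30 mm (contact force between the fingers and rod above 1 N and height (world z) of rod_tip between 0.08 and 0.25 m and horizontal distance between rod_tip and card below 0.045 m and angle between rod's own x axis and vertical between 1.431 and 1.711 rad and linear speed of rod below 0.03 m/s and angular speed of rod below 0.2 rad/s and contact force between rod and station below 0.05 N and contact force between rod and cradle below 0.05 N and contact force between rod and card below 0.05 N and contact force between rod and can below 0.05 N and contact force between rod and paint_bottle below 0.05 N and value of joint pot below 0.12 rad and x of bead0 in the frame of station between -0.05 and 0.05 m and y of bead0 in the frame of station between -0.155 and 0.045 m and z of each of bead0, bead1, bead2, bead3 in the frame of station below 0.082 m and x of bead1 in the frame of station between -0.05 and 0.05 m and y of bead1 in the frame of station between -0.155 and 0.045 m and x of bead2 in the frame of station between -0.05 and 0.05 m and y of bead2 in the frame of station between -0.155 and 0.045 m and x of bead3 in the frame of station between -0.05 and 0.05 m and y of bead3 in the frame of station between -0.155 and 0.045 m and distance of each of mug, can, paste_jar, tape_roll, paint_bottle, brush from where it was at the start of the episode below 0.03 m); the arm keeps its last pose, push and grip.
It fails at once if a bystander is pushed away or knocked over (moved more than 60 mm) (distance of any of mug, can, paste_jar, tape_roll, paint_bottle, brush from where it was at the start of the episode above 0.06 m).
It also fails if it takes over 72 s, if anything falls off the work surface, if the arm or the gripper's body presses on something with over 40 N, if the wrist force passes 120 N, or if a joint passes its speed limit or range.

## Working session

There is one attempt and no reset: what is moved stays moved. The work goes in short steps, Python scripts to look and compute and a tool call to move; the robot and the scene stay as the last step left them, time stands still between calls to the robot, and variables do not carry over. Pictures are saved under pics/ and viewed, at most 10 in all, crops included, and the job is handed in when it is done.

Besides the shell and the picture viewer there is one more tool, called after "Emit:" as name([rows], argument=value, ...), one row to a line, values as JSON. move_arm: Moves the arm, as the interface text tells. Its arguments: {"type":"object","properties":{"increments":{"type":"array"},"grip_force":{"type":"number"}},"required":["increments"]}

```bash
mkdir -p pics; python3 - <<'E'
from bench import sensors,get_image,r
import cv2,numpy as np
o=sensors.get_obs(); print({k:np.round(v,3).tolist() for k,v in o.items()})
for n in("scene","top"):
    i=get_image(n); cv2.imwrite(f"pics/{n}0.png",i["color"][:,:,::-1]); np.savez(f"{n}0.npz",**i)
    print(n,i["camera_matrix"].round(1).tolist(),i["R"].round(3).tolist(),i["t"].round(3).tolist(),(-i["R"].T@i["t"]).round(3))
E
```

```text
{'t': 0.0, 'joint_pos': [61.359, 12.675, 87.524, -0.0, 79.912, -7.224], 'dq': [0.127, 0.061, -0.101, -0.013, 0.064, 0.066], 'joint_torque': [0.0, -49.69, -38.939, -0.0, 0.011, 0.0], 'tcp_pos': [0.228, 0.581, 0.23], 'tcp_rot': [[-0.931, 0.365, -0.001], [0.365, 0.931, -0.002], [0.0, -0.002, -1.0]], 'wrist_force': [0.766, 1.114, -0.913], 'wrist_torque': [-0.023, 0.018, 0.032], 'grip_force': 0.0, 'width': 0.999}
scene [[406.9, 0.0, 319.9], [0.0, 406.9, 199.5], [0.0, 0.0, 1.0]] [[-0.846, 0.533, 0.016], [0.408, 0.667, -0.624], [-0.343, -0.521, -0.782]] [0.494, -0.138, 1.279] [0.913 0.495 0.906]
top [[390.2, 0.0, 321.5], [0.0, 390.2, 200.3], [0.0, 0.0, 1.0]] [[0.001, -1.0, -0.0], [-0.975, -0.001, -0.221], [0.221, 0.0, -0.975]] [-0.016, 0.563, 1.145] [ 0.296 -0.016  1.241]
```

View pics/scene0.png

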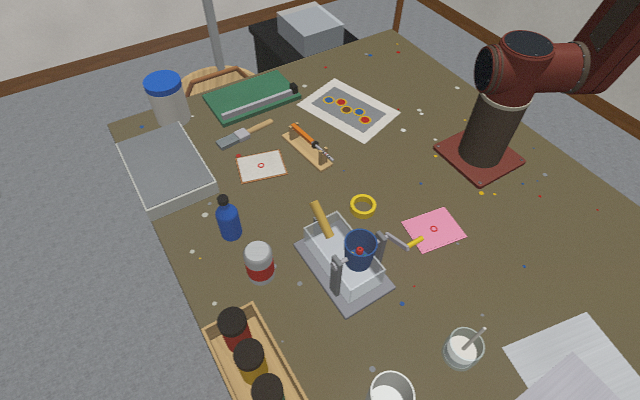

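View pics/top0.png

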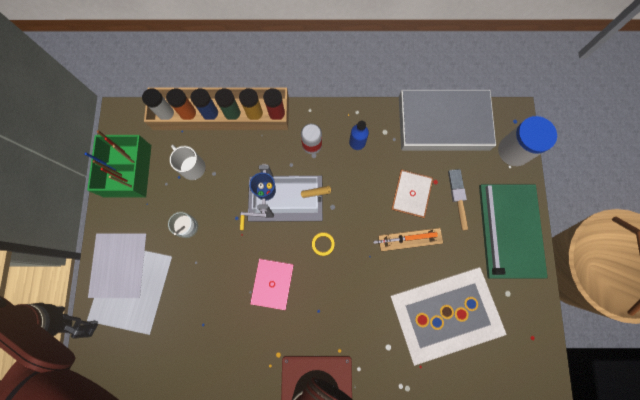

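The scene view shows the station around (350,250), with the yellow crank pin at (415,242). In the top view the pin is at (242,222), the tube at (316,192), the rod at (410,239) and the card ring at (412,193). The pink look-alike is at (272,284). I'll enlarge both views.

```bash
python3 - <<'E'
import cv2,numpy as np
t=cv2.imread("pics/top0.png");s=cv2.imread("pics/scene0.png")
z=lambda im,x,y,w,h,k:cv2.resize(im[y:y+h,x:x+w],None,fx=k,fy=k,interpolation=cv2.INTER_CUBIC)
cv2.imwrite("pics/c1.png",np.vstack([z(t,230,155,110,75,7)]))   # top station
cv2.imwrite("pics/c2.png",np.vstack([z(t,365,165,100,40,8)[:0],z(t,365,220,100,35,8),z(s,275,115,100,38,8)]))
cv2.imwrite("pics/c3.png",z(s,285,190,150,110,5))
E
```

```text
(no output)
```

View pics/c1.png

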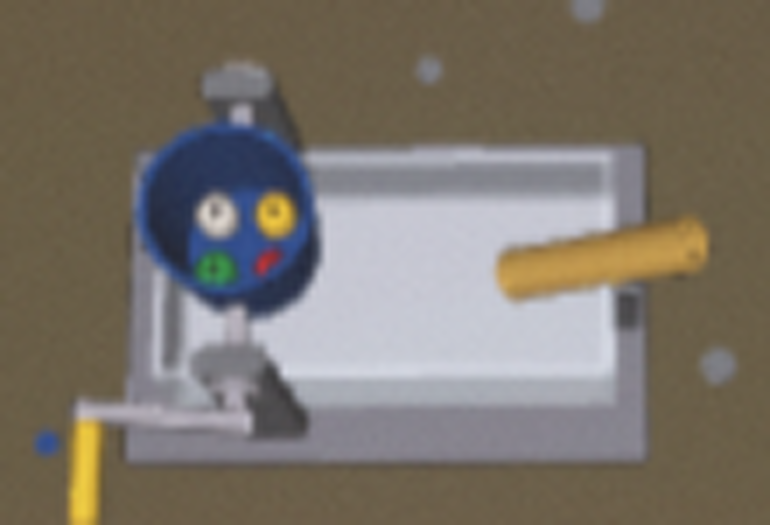

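View pics/c2.png

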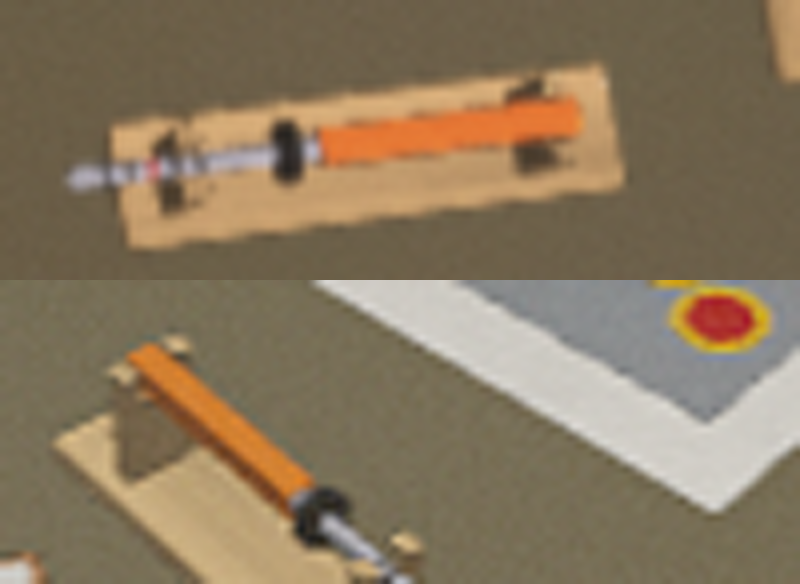

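View pics/c3.png

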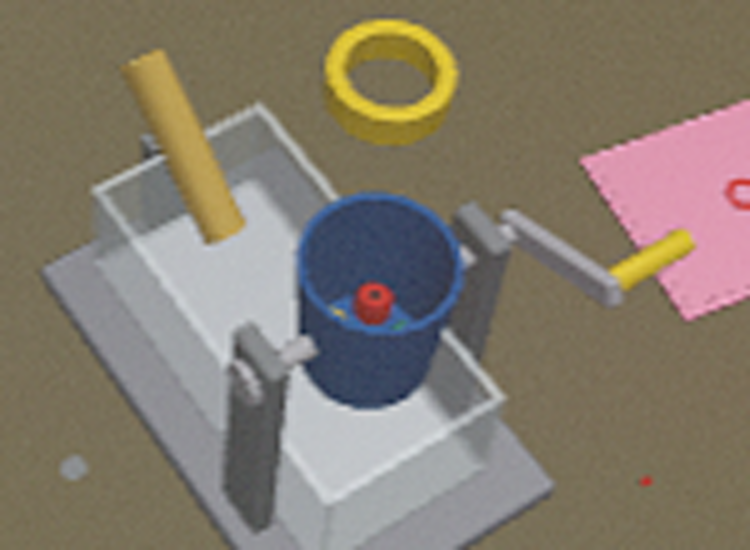

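Top crop: base corners at (125,462), (645,460) and (643,147), tube mouth at about (692,245), pin arm end at (85,410). Scene crop: rim corners at (260,103), (95,190), (503,400) and (330,500), mouth at (147,62), pin end at (687,238). The rod has its tip towards the station. I'll fit the station pose from both views and measure the pin, handle and card by colour.

```bash
cat >h.py <<'E'
import numpy as np,cv2
from scipy.optimize import least_squares
def load(n,k): return dict(np.load(f"{n}{k}.npz"))
def proj(c,X):
    p=(c["R"]@np.atleast_2d(X).T).T+c["t"]; p=p@c["camera_matrix"].T; return p[:,:2]/p[:,2:]
def tri(c1,p1,c2,p2):
    f=lambda X:np.r_[proj(c1,X)[0]-p1,proj(c2,X)[0]-p2]
    s=least_squares(f,[.5,0,.1]); return s.x,np.abs(s.fun).max()
def cloud(c,m):
    v,u=np.nonzero(m&(c["z_map"]>0)); z=c["z_map"][v,u]; K=c["camera_matrix"]
    p=np.c_[(u-K[0,2])/K[0,0]*z,(v-K[1,2])/K[1,1]*z,z]; return (p-c["t"])@c["R"]
def hsv(c): return cv2.cvtColor(c["color"],cv2.COLOR_RGB2HSV)
def roi(m,x0,y0,x1,y1):
    o=np.zeros_like(m); o[y0:y1,x0:x1]=m[y0:y1,x0:x1]; return o
E
python3 - <<'E'
from h import *
np.set_printoptions(precision=4,suppress=True)
T,S=load("top",0),load("scene",0)
ct=lambda x,y:np.array([(x+.5)/7-.5+230,(y+.5)/7-.5+155]); cs=lambda x,y:np.array([(x+.5)/5-.5+285,(y+.5)/5-.5+190])
P=[(T,ct(125,462),(-.075,.07,.012)),(T,ct(645,460),(-.075,-.17,.012)),(T,ct(643,147),(.075,-.17,.012)),(T,ct(692,245),(0,-.19,.115)),
(S,cs(42,270),(.075,-.17,.012)),(S,cs(552,490),(.075-.15*0,.07,.012)) ,
(S,cs(260,103),(-.05,-.155,.082)),(S,cs(95,190),(.05,-.155,.082)),(S,cs(503,400),(-.05,.045,.082)),(S,cs(330,500),(.05,.045,.082)),(S,cs(147,62),(0,-.19,.115))]
P[5]=(S,cs(552,490),(-.075,.07,.012))
def W(q,X): c,s=np.cos(q[2]),np.sin(q[2]); return np.array([q[0]+c*X[0]-s*X[1],q[1]+s*X[0]+c*X[1],X[2]])
f=lambda q:np.concatenate([proj(c,W(q,X))[0]-p for c,p,X in P])
s=least_squares(f,[.55,.05,0],loss="soft_l1"); q=s.x
print("station",q,np.degrees(q[2]));print(f(q).reshape(-1,2).round(1).tolist())
print("mouth model",W(q,(0,-.19,.115)),"tri",tri(T,P[3][1],S,P[10][1]))
print("pin model",W(q,(-.106,.055,.165)),"axis",W(q,(-.106,0,.14)))
for n,c,rp,rh in(("T",T,(232,205,250,235),(370,225,450,250)),("S",S,(400,230,430,255),(280,115,335,165))):
    h=hsv(c)
    y=roi((h[...,0]>22)&(h[...,0]<33)&(h[...,1]>150)&(h[...,2]>80),*rp); p=cloud(c,y)
    print(n,"pin",len(p),p.mean(0),p.min(0),p.max(0), "expect end",proj(c,W(q,(-.127,.055,.165))),"in",proj(c,W(q,(-.085,.055,.165))),np.argwhere(y)[:, ::-1].min(0),np.argwhere(y)[:, ::-1].max(0))
    o=roi((h[...,0]>3)&(h[...,0]<16)&(h[...,1]>180)&(h[...,2]>110),*rh); p=cloud(c,o)
    zt=p[:,2]; t=p[zt>np.percentile(zt,60)-.004] 
    u,sv,vt=np.linalg.svd(t-t.mean(0),full_matrices=False); a=vt[0]*np.sign(vt[0][1]); e=(t-t.mean(0))@a
    print(n,"handle",len(p),"zmed",np.median(zt),zt.max(),"dir",a,"ends",t.mean(0)+a*e.min(),t.mean(0)+a*e.max())
for n,c,b in(("T",T,(395,170,432,215)),("S",S,(245,155,280,178))):
    h=hsv(c); r_=roi((h[...,1]>110)&((h[...,0]<8)|(h[...,0]>172)),*b); p=cloud(c,r_); print(n,"ring",len(p),p.mean(0),np.ptp(p,0))
E
```

```text
station [0.5827 0.1535 0.0035] 0.203247039921092
[[-0.9, 0.1], [-0.0, 0.2], [0.1, -0.2], [-0.1, 0.1], [-0.7, -0.6], [1.3, -0.7], [0.4, 0.1], [-0.4, -0.2], [0.6, 0.2], [-0.6, 1.6], [-1.0, -0.8]]
mouth model [ 0.5834 -0.0365  0.115 ] tri (array([ 0.5828, -0.0353,  0.1133]), np.float64(0.5283677461252978))
pin model [0.4765 0.2082 0.165 ] axis [0.4767 0.1532 0.14  ]
T pin 34 [0.4777 0.206  0.1697] [0.4598 0.2026 0.1651] [0.494  0.211  0.1749] expect end [[240.8436 229.7814]] in [[241.4854 214.9204]] [240 216] [243 228]
T handle 128 zmed 0.06711444115714979 0.07449504546229317 dir [-0.1157  0.9933  0.0007] ends [ 0.4569 -0.3629  0.0675] [ 0.4459 -0.2682  0.0675]
S pin 79 [0.477  0.2083 0.1693] [0.4558 0.2022 0.1646] [0.4971 0.2127 0.1735] expect end [[422.017 237.987]] in [[407.165  246.6821]] [407 236] [423 247]
S handle 98 zmed 0.0675657762738867 0.0719327970689051 dir [-0.1241  0.9922 -0.0075] ends [ 0.4589 -0.3637  0.0682] [ 0.447  -0.2683  0.0675]
T ring 8 [ 0.5995 -0.3105  0.0042] [0.0144 0.0159 0.0045]
S ring 15 [ 0.5999 -0.3114  0.0056] [0.0168 0.0199 0.0069]
```

Units first: shifts go in shares of 40 cm and turns go in shares of 180 degrees. So -315 mm / 400 = -0.7875, -288 mm / 400 = -0.72, -21.6 degrees / 180 = -0.12.

Emit:
move_arm([
  [-1,-0.05,-0.035,0,-0.0111],
  [-1,-0.125,-0.0875,0,-0.0278],
  [-1,-0.21,-0.1475,0,-0.0444],
  [-1,-0.295,-0.205,0,-0.0611],
  [-1,-0.38,-0.265,0,-0.0778],
  [-1,-0.465,-0.325,0,-0.0944],
  [-1,-0.55,-0.3825,0,-0.1111],
  [-1,-0.635,-0.4425,0,-0.12],
  [-1,-0.72,-0.5025,0,-0.12],
  [-1,-0.7875,-0.55,0,-0.12],
])

```text
t: 0.93
tcp_pos: [0.4421, 0.2593, 0.231]
tcp_rot: [[-1.0, -0.002, -0.0], [-0.002, 1.0, -0.001], [0.0, -0.001, -1.0]]
wrist_force: [0.5, 0.8, -0.3]
width: 1.0
grip_force: 0.0
```

Scaled: 85 mm / 400 = 0.2125, 70 mm / 400 = 0.175.

Emit:
move_arm([
  [-1,-0.03,-0.045,0,0],
  [-1,-0.06,-0.09,0,0],
  [-1,-0.0875,-0.13,0.025,0],
  [-1,-0.0875,-0.13,0.075,0],
  [-1,-0.0875,-0.13,0.125,0],
  [-1,-0.0875,-0.13,0.175,0],
  [-1,-0.0875,-0.13,0.2125,0],
  [-1,-0.0875,-0.13,0.2125,0],
  [0.3,-0.0875,-0.13,0.2125,0],
  [1,-0.0875,-0.13,0.2125,0],
], grip_force=30)

```text
t: 1.77
tcp_pos: [0.4768, 0.2103, 0.1472]
tcp_rot: [[-1.0, -0.003, 0.001], [-0.003, 1.0, 0.0], [-0.001, 0.0, -1.0]]
wrist_force: [-0.2, 0.2, -0.5]
width: 0.749
grip_force: 0.0
```

Emit:
move_arm([
  [1,0,0,0,0],
  [1,0,0,0,0],
  [1,0,0,0,0],
  [1,0,0,0,0],
  [1,0,0,0,0],
  [1,0,0,0,0],
  [1,0,0,0,0],
  [1,0,0,0,0],
  [1,0,0,0,0],
  [1,0,0,0,0],
])

```text
t: 2.6
tcp_pos: [0.4768, 0.2075, 0.1472]
tcp_rot: [[-1.0, -0.003, 0.001], [-0.003, 1.0, -0.005], [-0.001, -0.005, -1.0]]
wrist_force: [-1.6, -10.8, 5.3]
width: 0.124
grip_force: 29.6
```

```bash
python3 - <<'E'
from bench import get_image
import cv2,numpy as np
i=get_image("scene"); np.savez("scene1.npz",**i); cv2.imwrite("pics/s1.png",cv2.resize(i["color"][150:310,280:500,::-1],None,fx=3.5,fy=3.5,interpolation=cv2.INTER_CUBIC))
# arc deltas in tool axes (x=-1,y=+1 world, z down)
a0=np.arctan2(25,55)
for k in range(0,21):
    th=2.3*k/20; a=a0+th; print(k,round(60.4*np.cos(a)-55,1),round(-(60.4*np.sin(a)-25),1))
E
```

```text
0 -0.0 0.0
1 -3.2 -6.1
2 -7.2 -11.9
3 -11.7 -17.1
4 -16.8 -21.8
5 -22.4 -25.9
6 -28.5 -29.3
7 -34.9 -32.0
8 -41.6 -33.9
9 -48.4 -35.0
10 -55.4 -35.4
11 -62.3 -35.0
12 -69.1 -33.7
13 -75.8 -31.7
14 -82.1 -29.0
15 -88.1 -25.5
16 -93.7 -21.4
17 -98.8 -16.6
18 -103.3 -11.3
19 -107.1 -5.5
20 -110.3 0.6
```

View pics/s1.png

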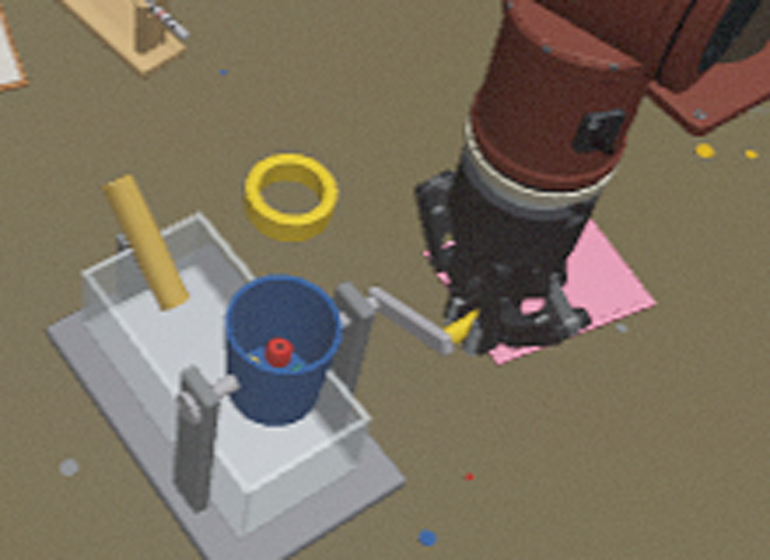

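The fingers hold the pin at about (470,320), with an opening of about 11 mm. I'll tip the pot along the arc now, with y corrected by −3 mm.

Scaled: -58.5 mm / 400 = -0.1463, -51.5 mm / 400 = -0.1288.

Emit:
move_arm([
  [1,0,-0.015,-0.015,0],
  [1,0,-0.025,-0.03,0],
  [1,0,-0.0375,-0.0425,0],
  [1,0,-0.05,-0.055,0],
  [1,0,-0.0638,-0.065,0],
  [1,0,-0.0788,-0.0725,0],
  [1,0,-0.095,-0.08,0],
  [1,0,-0.1113,-0.085,0],
  [1,0,-0.1288,-0.0875,0],
  [1,0,-0.1463,-0.0888,0],
])

```text
t: 3.48
tcp_pos: [0.4774, 0.1537, 0.1843]
tcp_rot: [[-1.0, -0.004, 0.003], [-0.004, 1.0, 0.005], [-0.003, 0.005, -1.0]]
wrist_force: [-1.5, 6.0, 8.2]
width: 0.127
grip_force: 30.8
```

Scaled: -55 mm / 400 = -0.1375, 1.5 mm / 400 = 0.0038.

Emit:
move_arm([
  [1,0,-0.0175,0.0013,0],
  [1,0,-0.0338,0.0038,0],
  [1,0,-0.0513,0.0088,0],
  [1,0,-0.0663,0.0163,0],
  [1,0,-0.0813,0.025,0],
  [1,0,-0.0963,0.035,0],
  [1,0,-0.1088,0.0475,0],
  [1,0,-0.12,0.06,0],
  [1,0,-0.13,0.075,0],
  [1,0,-0.1375,0.09,0],
])

```text
t: 4.32
tcp_pos: [0.4778, 0.0973, 0.1468]
tcp_rot: [[-1.0, -0.003, 0.003], [-0.003, 1.0, 0.002], [-0.003, 0.002, -1.0]]
wrist_force: [-8.4, 17.2, 41.9]
width: 0.125
grip_force: 35.1
```

Emit:
move_arm([
  [1,0,-0.0013,0.0013,0],
  [1,0,-0.0013,0.0013,0],
  [1,0,-0.0013,0.0013,0],
  [1,0,-0.0013,0.0013,0],
  [1,0,-0.0013,0.0013,0],
  [1,0,-0.0013,0.0013,0],
  [1,0,-0.0013,0.0013,0],
  [1,0,-0.0013,0.0013,0],
  [1,0,-0.0013,0.0013,0],
  [1,0,-0.0013,0.0013,0],
])

```text
t: 5.15
tcp_pos: [0.4778, 0.0975, 0.1473]
tcp_rot: [[-1.0, -0.003, 0.003], [-0.003, 1.0, 0.003], [-0.003, 0.003, -1.0]]
wrist_force: [-1.7, 9.2, 12.6]
width: 0.129
grip_force: 32.0
```

```bash
python3 - <<'E'
from bench import get_image
import cv2,numpy as np
i=get_image("scene"); j=get_image("top")
z=lambda i,x,y:cv2.resize(i["color"][y:y+110,x:x+150,::-1],None,fx=2.6,fy=2.6,interpolation=cv2.INTER_CUBIC)
cv2.imwrite("pics/s2.png",np.hstack([z(i,280,190),z(j,215,140)]))
E
```

```text
(no output)
```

View pics/s2.png

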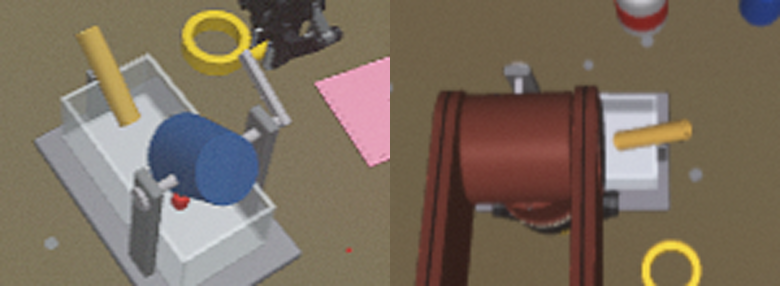

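The pot is at its stop, upside down, and the red bead is in the tub at (180,200). I'll hold a moment longer, then reverse.

Emit:
move_arm([
  [1,0,0,0,0],
  [1,0,0,0,0],
  [1,0,0,0,0],
  [1,0,0,0,0],
  [1,0,0,0,0],
  [1,0,0,0,0],
  [1,0,0,0,0],
  [1,0,0,0,0],
  [1,0,0,0,0],
  [1,0,0,0,0],
])

```text
t: 6.08
tcp_pos: [0.4778, 0.0976, 0.1473]
tcp_rot: [[-1.0, -0.004, 0.003], [-0.004, 1.0, 0.003], [-0.003, 0.003, -1.0]]
wrist_force: [-3.2, 9.2, 13.7]
width: 0.127
grip_force: 32.0
```

Scaled: 55.5 mm / 400 = 0.1388, 48.5 mm / 400 = 0.1213.

Emit:
move_arm([
  [1,0,0.0088,-0.0163,0],
  [1,0,0.0188,-0.0313,0],
  [1,0,0.03,-0.0438,0],
  [1,0,0.0425,-0.0563,0],
  [1,0,0.0575,-0.0663,0],
  [1,0,0.0725,-0.075,0],
  [1,0,0.0875,-0.0825,0],
  [1,0,0.105,-0.0875,0],
  [1,0,0.1213,-0.09,0],
  [1,0,0.1388,-0.0913,0],
])

```text
t: 6.92
tcp_pos: [0.4774, 0.1492, 0.1836]
tcp_rot: [[-1.0, -0.003, 0.002], [-0.003, 1.0, -0.005], [-0.002, -0.005, -1.0]]
wrist_force: [0.3, -4.6, 6.5]
width: 0.124
grip_force: 31.0
```

Scaled: 55.5 mm / 400 = 0.1388, 52 mm / 400 = 0.13.

Emit:
move_arm([
  [1,0,0.0175,0.0013,0],
  [1,0,0.035,0.0038,0],
  [1,0,0.0513,0.0088,0],
  [1,0,0.0675,0.015,0],
  [1,0,0.0825,0.0238,0],
  [1,0,0.0963,0.0338,0],
  [1,0,0.1088,0.0463,0],
  [1,0,0.12,0.0588,0],
  [1,0,0.13,0.0738,0],
  [1,0,0.1388,0.09,0],
])

```text
t: 7.75
tcp_pos: [0.4767, 0.2067, 0.1453]
tcp_rot: [[-1.0, -0.003, 0.001], [-0.003, 1.0, -0.001], [-0.001, -0.001, -1.0]]
wrist_force: [2.0, -6.9, 5.1]
width: 0.123
grip_force: 34.0
```

Scaled: 3 mm / 400 = 0.0075, 2 mm / 400 = 0.005.

Emit:
move_arm([
  [1,0,0.0013,0.005,0],
  [1,0,0.0013,0.0075,0],
  [1,0,0.0013,0.0075,0],
  [1,0,0.0013,0.0025,0],
  [0.5,0,0.0013,0,0],
  [0,0,0.0013,0,0],
  [-1,0,0.0013,0,0],
  [-1,0,0.0013,0,0],
  [-1,0,0.0013,0,0],
  [-1,0,0.0013,0,0],
])

```text
t: 8.58
tcp_pos: [0.476, 0.2078, 0.1455]
tcp_rot: [[-1.0, -0.003, -0.001], [-0.003, 1.0, 0.0], [0.001, 0.0, -1.0]]
wrist_force: [0.3, -0.6, 0.9]
width: 0.939
grip_force: 0.0
```

Scaled: 110 mm / 400 = 0.275, 95 mm / 400 = 0.2375.

Emit:
move_arm([
  [-1,0,0,0,0],
  [-1,0,0,0,0],
  [-1,0,0,-0.0375,0],
  [-1,0,0,-0.0875,0],
  [-1,0,0,-0.15,0],
  [-1,0.0375,0,-0.2125,0],
  [-1,0.0875,0,-0.2125,0],
  [-1,0.1625,0,-0.2125,0],
  [-1,0.2375,0,-0.2125,0],
  [-1,0.275,0,-0.2125,0],
])

```text
t: 9.42
tcp_pos: [0.3638, 0.2072, 0.2306]
tcp_rot: [[-1.0, -0.004, -0.001], [-0.004, 1.0, 0.0], [0.001, 0.0, -1.0]]
wrist_force: [0.7, -0.7, -0.1]
width: 1.001
grip_force: 0.0
```

```bash
python3 - <<'E'
from bench import get_image,sensors
import cv2,numpy as np
i=get_image("scene"); j=get_image("top"); np.savez("top2.npz",**j)
z=lambda i,x,y:cv2.resize(i["color"][y:y+110,x:x+140,::-1],None,fx=2.8,fy=2.8,interpolation=cv2.INTER_CUBIC)
cv2.imwrite("pics/s3.png",np.hstack([z(i,280,190),z(j,215,140)]))
print(sensors.get_obs()["joint_pos"])
E
```

```text
[ 1.88252559e+01 -1.69781640e+01  1.16248572e+02  1.54529293e-02
  8.07060935e+01 -7.14338512e+01]
```

View pics/s3.png

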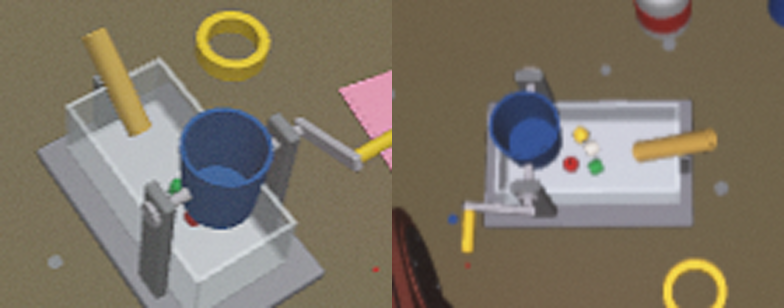

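All four beads lie in the tub at about (570–595,135–167) in the right half, and the pot is upright. Next is the rod.

Scaled: -358 mm / 400 = -0.895, -320 mm / 400 = -0.8, 69 degrees / 180 = 0.3833.

Emit:
move_arm([
  [-1,-0.0075,-0.05,0,0.0333],
  [-1,-0.0225,-0.1375,0,0.0722],
  [-1,-0.0375,-0.23,0,0.1111],
  [-1,-0.055,-0.325,0,0.15],
  [-1,-0.07,-0.42,0,0.1889],
  [-1,-0.085,-0.515,0,0.2278],
  [-1,-0.1025,-0.61,0,0.2667],
  [-1,-0.1175,-0.705,0,0.3056],
  [-1,-0.1325,-0.8,0,0.3444],
  [-1,-0.15,-0.895,0,0.3833],
])

```text
t: 10.35
tcp_pos: [0.428, -0.1535, 0.2311]
tcp_rot: [[-0.355, 0.935, 0.001], [0.935, 0.355, -0.001], [-0.001, 0.001, -1.0]]
wrist_force: [0.5, 0.2, 0.3]
width: 1.0
grip_force: 0.0
```

```bash
cat >>h.py <<'E'
def to(x,y,z,yawx=None):
    from bench import sensors
    o=sensors.get_obs(); R=np.array(o["tcp_rot"]); d=R.T@(np.array([x,y,z])-o["tcp_pos"])*1000
    cy=np.degrees(np.arctan2(R[1,0],R[0,0])); t=0 if yawx is None else -((yawx-cy+180)%360-180)
    print("tool d",d.round(1),"turn",round(t,1),"yawx",round(cy,1),"tcp",np.round(o["tcp_pos"],4),"j6",round(o["joint_pos"][5],1))
E
python3 -c "
from h import *
to(.4498,-.2961,.041,96.9)"
```

```text
tool d [-140.9  -30.4  190.2] turn 13.9 yawx 110.8 tcp [ 0.428  -0.1535  0.2311] j6 -50.5
```

Scaled: -141 mm / 400 = -0.3525, 130 mm / 400 = 0.325, 13.9 degrees / 180 = 0.0772.

Emit:
move_arm([
  [-1,-0.0625,-0.015,0,0.0278],
  [-1,-0.1375,-0.03,0,0.0556],
  [-1,-0.225,-0.05,0,0.0772],
  [-1,-0.3,-0.065,0.025,0.0772],
  [-1,-0.3525,-0.0763,0.0875,0.0772],
  [-1,-0.3525,-0.0763,0.175,0.0772],
  [-1,-0.3525,-0.0763,0.2625,0.0772],
  [-1,-0.3525,-0.0763,0.3125,0.0772],
  [-1,-0.3525,-0.0763,0.325,0.0772],
  [-1,-0.3525,-0.0763,0.325,0.0772],
])

```text
t: 11.18
tcp_pos: [0.4491, -0.2928, 0.0987]
tcp_rot: [[-0.126, 0.992, -0.003], [0.992, 0.126, 0.003], [0.003, -0.003, -1.0]]
wrist_force: [-0.5, -0.5, 0.5]
width: 1.002
grip_force: 0.0
```

```bash
python3 -c "
from h import *
to(.4498,-.2961,.041,96.9)"
```

```text
tool d [-3.6  0.5 57.7] turn 0.4 yawx 97.3 tcp [ 0.4491 -0.2928  0.0987] j6 -48.8
```

Scaled: 58 mm / 400 = 0.145, 50 mm / 400 = 0.125, 0.3 degrees / 180 = 0.0017.

Emit:
move_arm([
  [-1,-0.0025,0,0.0375,0.0017],
  [-1,-0.0025,0,0.0875,0.0017],
  [-1,-0.0025,0,0.125,0.0017],
  [-1,-0.0025,0,0.145,0.0017],
  [-1,-0.0025,0,0.145,0.0017],
  [0,-0.0025,0,0.145,0.0017],
  [1,-0.0025,0,0.145,0.0017],
  [1,-0.0025,0,0.145,0.0017],
  [1,-0.0025,0,0.145,0.0017],
  [1,-0.0025,0,0.145,0.0017],
], grip_force=30)

```text
t: 12.02
tcp_pos: [0.4505, -0.2944, 0.0436]
tcp_rot: [[-0.122, 0.993, 0.001], [0.993, 0.122, -0.001], [-0.001, 0.001, -1.0]]
wrist_force: [-0.3, 0.0, 0.0]
width: 0.298
grip_force: 0.0
```

Scaled: -6 mm / 400 = -0.015, -3 mm / 400 = -0.0075.

Emit:
move_arm([
  [1,0,0,0,0],
  [1,0,0,0,0],
  [1,0,0,0,0],
  [1,0,0,0,0],
  [1,0,0,0,0],
  [1,0,0,0,0],
  [1,0,0,0,0],
  [1,0,0,0,0],
  [1,0,0,-0.0075,0],
  [1,0,0,-0.015,0],
])

```text
t: 12.85
tcp_pos: [0.4495, -0.2936, 0.0483]
tcp_rot: [[-0.122, 0.993, -0.001], [0.993, 0.122, 0.001], [0.001, -0.001, -1.0]]
wrist_force: [-0.5, 0.6, -0.5]
width: 0.16
grip_force: 32.7
```

Gripped, with an opening of about 13.6 mm. I'll lift the rod, then carry it to the −x post. The wrist can't tilt, so I'll pivot the rod in the grip by pressing its rear end on the post top.

Scaled: -205 mm / 400 = -0.5125, -195 mm / 400 = -0.4875, -32 degrees / 180 = -0.1778.

Emit:
move_arm([
  [1,0,0,-0.025,0],
  [1,0,0,-0.075,0],
  [1,0,0,-0.15,0],
  [1,0,0,-0.2375,0],
  [1,0,0,-0.325,0],
  [1,0,0,-0.4125,-0.0278],
  [1,0.0125,0,-0.4875,-0.0611],
  [1,0.0375,0,-0.5125,-0.1],
  [1,0.075,0,-0.5125,-0.1389],
  [1,0.125,0,-0.5125,-0.1778],
])

```text
t: 13.68
tcp_pos: [0.4443, -0.2451, 0.256]
tcp_rot: [[-0.633, 0.774, 0.003], [0.774, 0.633, -0.002], [-0.003, 0.0, -1.0]]
wrist_force: [-0.6, 0.6, -1.2]
width: 0.157
grip_force: 32.7
```

```bash
python3 - <<'E'
from h import *
np.set_printoptions(precision=4,suppress=True)
to(.479,.108,.25,225)
T,S=load("top",0),load("scene",1)
for c in(T,load("scene",0)):
    p=cloud(c,np.ones((400,640),bool)); 
    for xs in(-.059,.059):
        m=(abs(p[:,0]-.5827-xs)<.012)&(abs(p[:,1]-.1535)<.03)&(p[:,2]>.15)&(p[:,2]<.175); q=p[m]; print(xs,len(q),q.min(0),q.max(0),np.median(q,0))
E
```

```text
tool d [251.5 250.3   5.2] turn -95.7 yawx 129.3 tcp [ 0.4443 -0.2451  0.256 ] j6 -77.0
-0.059 44 [0.5143 0.1382 0.1504] [0.528  0.1673 0.1633] [0.5219 0.1514 0.1581]
0.059 51 [0.6352 0.1389 0.1501] [0.6511 0.1662 0.1635] [0.6395 0.1518 0.1579]
-0.059 86 [0.5148 0.1379 0.1503] [0.5314 0.1679 0.162 ] [0.5269 0.153  0.1592]
0.059 96 [0.6371 0.1395 0.1501] [0.6526 0.1682 0.1636] [0.6446 0.1546 0.1592]
```

Scaled: 238 mm / 400 = 0.595, 237 mm / 400 = 0.5925, -67 degrees / 180 = -0.3722.

Emit:
move_arm([
  [1,0.03,0.03,0,-0.0222],
  [1,0.0875,0.0875,0,-0.0611],
  [1,0.15,0.15,0,-0.1],
  [1,0.2125,0.2125,0,-0.1389],
  [1,0.275,0.275,0,-0.1778],
  [1,0.3425,0.34,0,-0.2167],
  [1,0.4075,0.405,0,-0.2556],
  [1,0.475,0.4725,0,-0.2944],
  [1,0.5375,0.535,0,-0.3333],
  [1,0.595,0.5925,0,-0.3722],
])

```text
t: 14.52
tcp_pos: [0.4781, 0.0918, 0.2545]
tcp_rot: [[-0.96, -0.282, 0.001], [-0.282, 0.96, 0.0], [-0.001, -0.0, -1.0]]
wrist_force: [0.8, 0.3, -1.0]
width: 0.154
grip_force: 32.7
```

```bash
python3 -c "
from h import *
to(.479,.108,.20,225)"
```

```text
tool d [-5.4 15.3 54.5] turn -28.6 yawx -163.6 tcp [0.4781 0.0918 0.2545] j6 -104.8
```

Scaled: 80 mm / 400 = 0.2, 70 mm / 400 = 0.175, -28.6 degrees / 180 = -0.1589.

Emit:
move_arm([
  [1,-0.005,0.015,0,-0.0389],
  [1,-0.01,0.03,0,-0.0778],
  [1,-0.0125,0.0375,0,-0.1167],
  [1,-0.0125,0.0375,0,-0.1589],
  [1,-0.0125,0.0375,0.025,-0.1589],
  [1,-0.0125,0.0375,0.075,-0.1589],
  [1,-0.0125,0.0375,0.125,-0.1589],
  [1,-0.0125,0.0375,0.175,-0.1589],
  [1,-0.0125,0.0375,0.2,-0.1589],
  [1,-0.0125,0.0375,0.2,-0.1589],
], grip_force=20)

```text
t: 15.35
tcp_pos: [0.4769, 0.1052, 0.1707]
tcp_rot: [[-0.714, -0.7, -0.006], [-0.7, 0.714, -0.0], [0.004, 0.004, -1.0]]
wrist_force: [-0.2, -0.3, -0.7]
width: 0.155
grip_force: 32.7
```

```bash
python3 -c "
from h import *
to(.479,.108,.111,225)"
```

```text
tool d [-3.7  0.4 59.7] turn -0.6 yawx -135.6 tcp [0.4769 0.1052 0.1707] j6 -131.3
```

Scaled: 59 mm / 400 = 0.1475, 57 mm / 400 = 0.1425.

Emit:
move_arm([
  [1,-0.0075,0,0.02,0],
  [1,-0.0075,0,0.04,0],
  [1,-0.0075,0,0.055,0],
  [1,-0.0075,0,0.07,0],
  [1,-0.0075,0,0.085,0],
  [1,-0.0075,0,0.1,0],
  [1,-0.0075,0,0.115,0],
  [1,-0.0075,0,0.13,0],
  [1,-0.0075,0,0.1425,0],
  [1,-0.0075,0,0.1475,0],
])

```text
t: 16.18
tcp_pos: [0.4832, 0.1077, 0.1162]
tcp_rot: [[-0.712, -0.702, 0.004], [-0.702, 0.712, 0.0], [-0.003, -0.003, -1.0]]
wrist_force: [-0.9, -0.3, 7.6]
width: 0.154
grip_force: 38.9
```

```bash
cat >>h.py <<'E'
def handle(save=None):
    from bench import get_image
    for n in("top","scene"):
        c=get_image(n); h=hsv(c)
        if save: np.savez(f"{n}{save}.npz",**c)
        o=(h[...,0]>3)&(h[...,0]<16)&(h[...,1]>180)&(h[...,2]>90); p=cloud(c,o)
        from bench import sensors
        g=np.array(sensors.get_obs()["tcp_pos"])+[0,0,.019]
        p=p[np.linalg.norm(p-g,axis=1)<.10]
        if len(p)<15: print(n,"few",len(p)); continue
        a=np.linalg.svd(p-p.mean(0),full_matrices=False)[2][0]; a*=-np.sign(a[2]); e=(p-p.mean(0))@a
        print(n,len(p),"dir",a.round(3),"tilt",np.degrees(np.arcsin(-a[2])).round(1),"yaw",np.degrees(np.arctan2(a[1],a[0])).round(1),"ends",(p.mean(0)+a*e.min()).round(4),(p.mean(0)+a*e.max()).round(4),"grip",g.round(4))
E
python3 -c "
from h import *
handle(3)"
```

```text
top few 0
scene 101 dir [-0.619 -0.593 -0.516] tilt 31.0 yaw -136.2 ends [0.526  0.1504 0.1811] [0.456  0.0834 0.1228] grip [0.4829 0.1075 0.135 ]
```

Scaled: -105 mm / 400 = -0.2625, -70 mm / 400 = -0.175.

Emit:
move_arm([
  [1,0,0,0.005,0],
  [1,0,0,0.01,0],
  [1,0,0,0.015,0],
  [1,0,0,0.015,0],
  [1,0,0,0.015,0],
  [1,0.0125,0,0.0075,0],
  [1,0.025,0,-0.025,0],
  [1,0.025,0,-0.0875,0],
  [1,0.025,0,-0.175,0],
  [1,0.025,0,-0.2625,0],
])

```text
t: 17.12
tcp_pos: [0.4728, 0.1003, 0.2199]
tcp_rot: [[-0.712, -0.702, -0.003], [-0.702, 0.712, -0.0], [0.002, 0.002, -1.0]]
wrist_force: [1.2, 0.7, -0.0]
width: 0.16
grip_force: 39.0
```

```bash
python3 -c "
from h import *
handle(4)
to(.583,-.2,.25,90)"
```

```text
top few 0
scene 90 dir [-0.6   -0.567 -0.565] tilt 34.4 yaw -136.6 ends [0.5169 0.141  0.2967] [0.4509 0.0787 0.2346] grip [0.4779 0.1007 0.2456]
tool d [ 135.9 -288.1  -22.4] turn 134.6 yawx -135.4 tcp [0.4779 0.1007 0.2266] j6 -131.9
```

Scaled: -174 mm / 400 = -0.435, -136 mm / 400 = -0.34, 69 degrees / 180 = 0.3833.

Emit:
move_arm([
  [1,0,-0.02,-0.025,0.0333],
  [1,0.0125,-0.055,-0.0625,0.0722],
  [1,0.0375,-0.1,-0.0875,0.1111],
  [1,0.0625,-0.145,-0.0875,0.15],
  [1,0.0875,-0.19,-0.0875,0.1889],
  [1,0.1125,-0.24,-0.0875,0.2278],
  [1,0.1375,-0.29,-0.0875,0.2667],
  [1,0.1625,-0.34,-0.0875,0.3056],
  [1,0.1875,-0.39,-0.0875,0.3444],
  [1,0.205,-0.435,-0.0875,0.3833],
])

```text
t: 18.05
tcp_pos: [0.5376, -0.0824, 0.2539]
tcp_rot: [[-0.908, 0.419, -0.001], [0.419, 0.908, 0.0], [0.001, -0.0, -1.0]]
wrist_force: [0.7, -0.3, -0.7]
width: 0.155
grip_force: 39.0
```

```bash
python3 -c "
from h import *
to(.583,-.2,.25,90)"
```

```text
tool d [-90.6 -87.7   3.9] turn 65.2 yawx 155.2 tcp [ 0.5376 -0.0824  0.2539] j6 -82.2
```

Scaled: -91 mm / 400 = -0.2275, -88 mm / 400 = -0.22, 65.2 degrees / 180 = 0.3622.

Emit:
move_arm([
  [1,-0.0375,-0.0375,0,0.0389],
  [1,-0.075,-0.075,0,0.0778],
  [1,-0.12,-0.115,0,0.1167],
  [1,-0.165,-0.16,0,0.1556],
  [1,-0.2,-0.195,0,0.1944],
  [1,-0.2275,-0.22,0,0.2333],
  [1,-0.2275,-0.22,0,0.2722],
  [1,-0.2275,-0.22,0,0.3111],
  [1,-0.2275,-0.22,0,0.3444],
  [1,-0.2275,-0.22,0,0.3622],
])

```text
t: 18.88
tcp_pos: [0.5839, -0.1988, 0.2536]
tcp_rot: [[-0.001, 1.0, -0.001], [1.0, 0.001, 0.001], [0.001, -0.001, -1.0]]
wrist_force: [-0.6, -0.0, -0.5]
width: 0.157
grip_force: 39.0
```

Emit:
move_arm([
  [1,0,0,0,0],
  [1,0,0,0,0],
  [1,0,0,0,0],
  [1,0,0,0,0],
  [1,0,0,0,0],
  [1,0,0,0,0],
  [1,0,0,0,0],
  [1,0,0,0,0],
  [1,0,0,0,0],
  [1,0,0,0,0],
])

```text
t: 19.72
tcp_pos: [0.5844, -0.1986, 0.2548]
tcp_rot: [[-0.007, 1.0, 0.0], [1.0, 0.007, -0.0], [-0.0, 0.0, -1.0]]
wrist_force: [-0.9, -0.2, 0.3]
width: 0.156
grip_force: 39.0
```

```bash
python3 - <<'E'
from h import *
import bench
to(.583,-.2,.21,90)
handle(5)
T,S=load("top",5),load("scene",5)
g=np.array(bench.sensors.get_obs()["tcp_pos"])+[0,0,.019]
tip=g+.124*np.array([0,.819,-.574]); print("pred tip",tip,proj(T,tip),proj(S,tip))
def crop(c,p,k=8,w=48,h=36):
    x,y=int(p[0]-w/2),int(p[1]-h/2); print("off",x,y); return cv2.resize(c["color"][y:y+h,x:x+w,::-1],None,fx=k,fy=k,interpolation=cv2.INTER_CUBIC)
cv2.imwrite("pics/tip5.png",np.hstack([crop(T,proj(T,tip)[0]),crop(S,proj(S,tip)[0])]))
E
```

```text
tool d [-1.3 -1.5 44.8] turn 0.4 yawx 90.4 tcp [ 0.5844 -0.1986  0.2548] j6 -26.5
top 57 dir [ 0.017  0.798 -0.603] tilt 37.1 yaw 88.8 ends [ 0.5806 -0.2542  0.3226] [ 0.5822 -0.1749  0.2626] grip [ 0.5844 -0.1987  0.2738]
scene 77 dir [ 0.166  0.785 -0.597] tilt 36.7 yaw 78.1 ends [ 0.5767 -0.2122  0.2924] [ 0.5847 -0.1746  0.2638] grip [ 0.5844 -0.1987  0.2738]
pred tip [ 0.58443216 -0.0971038   0.20263787] [[350.89603862 181.47107308]] [[299.42126232 161.58065573]]
off 326 163
off 275 143
```

View pics/tip5.png

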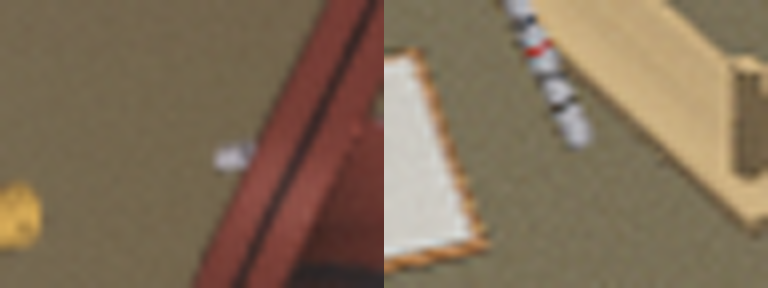

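The tip shows in the top crop at (217,158) and in the scene crop at (195,145), within about 2 px of the prediction. I'll triangulate it.

```bash
python3 - <<'E'
from h import *
T,S=load("top",5),load("scene",5)
t,e=tri(T,(326+217.5/8-.5,163+158.5/8-.5),S,(275+195.5/8-.5,143+145/8-.5)); print(t,e)
g=np.array([.5844,-.1987,.2738]); d=t-g; print(d,np.linalg.norm(d),"tilt",np.degrees(np.arcsin(-d[2]/np.linalg.norm(d))),"yaw",np.degrees(np.arctan2(d[1],d[0])))
E
```

```text
[ 0.58272489 -0.10225908  0.20039609] 0.029836491115645458
[-0.00167511  0.09644092 -0.07340391] 0.1212096960151512 tilt 37.27162457741856 yaw 90.9950844021829
```

Scaled: 80 mm / 400 = 0.2, 41.7 mm / 400 = 0.1043, 0.4 degrees / 180 = 0.0022.

Emit:
move_arm([
  [1,0.0125,-0.0025,0.025,0.0022],
  [1,0.0375,-0.0025,0.0625,0.0022],
  [1,0.07,-0.0025,0.1125,0.0022],
  [1,0.095,-0.0025,0.15,0.0022],
  [1,0.1043,-0.0025,0.1713,0.0022],
  [1,0.1043,-0.0025,0.1713,0.0022],
  [1,0.1145,-0.0025,0.1785,0.0022],
  [1,0.125,-0.0025,0.1863,0.0022],
  [1,0.135,-0.0025,0.193,0.0022],
  [1,0.145,-0.0025,0.2,0.0022],
])

```text
t: 20.65
tcp_pos: [0.5836, -0.1408, 0.1755]
tcp_rot: [[0.001, 1.0, 0.002], [1.0, -0.001, -0.001], [-0.001, 0.002, -1.0]]
wrist_force: [0.7, 1.5, -1.2]
width: 0.156
grip_force: 39.0
```

```bash
python3 - <<'E'
from h import *
import bench
handle(6)
o=bench.sensors.get_obs(); print(o["tcp_pos"],o["wrist_force"])
T,S=load("top",6),load("scene",6)
def crop(c,p,k=8,w=48,h=36):
    x,y=int(p[0]-w/2),int(p[1]-h/2); print("off",x,y); return cv2.resize(c["color"][y:y+h,x:x+w,::-1],None,fx=k,fy=k,interpolation=cv2.INTER_CUBIC)
m=[.583,-.042,.119]
cv2.imwrite("pics/tip6.png",np.hstack([crop(T,proj(T,m)[0]),crop(S,proj(S,m)[0])]))
E
```

```text
top 51 dir [ 0.013  0.803 -0.596] tilt 36.6 yaw 89.1 ends [ 0.5797 -0.1969  0.2435] [ 0.5809 -0.1185  0.1854] grip [ 0.5831 -0.1398  0.1936]
scene 70 dir [ 0.145  0.768 -0.623] tilt 38.6 yaw 79.3 ends [ 0.577  -0.1498  0.2103] [ 0.5833 -0.1165  0.1833] grip [ 0.583  -0.1401  0.1937]
[ 0.5829521  -0.14007398  0.17465668] [ 0.32782495 -0.26328901 -0.40737651]
off 306 171
off 287 180
```

View pics/tip6.png

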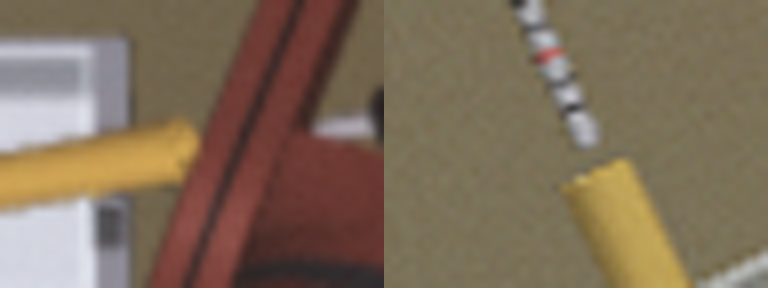

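The scene crop shows the tip at (590,145), just short of the mouth at (598,172) and in line with it. I'll insert now, watching the force.

Scaled: 16.4 mm / 400 = 0.041, 14 mm / 400 = 0.035.

Emit:
move_arm([
  [1,0.005,0.0013,0.0035,0],
  [1,0.01,0.0025,0.007,0],
  [1,0.015,0.0025,0.0105,0],
  [1,0.02,0.0025,0.014,0],
  [1,0.025,0.0025,0.0175,0],
  [1,0.03,0.0025,0.021,0],
  [1,0.035,0.0025,0.0245,0],
  [1,0.041,0.0025,0.0288,0],
  [1,0.041,0.0025,0.0288,0],
  [1,0.041,0.0025,0.0288,0],
])

```text
t: 21.58
tcp_pos: [0.584, -0.1239, 0.1631]
tcp_rot: [[0.0, 1.0, -0.0], [1.0, -0.0, 0.0], [0.0, -0.0, -1.0]]
wrist_force: [0.8, 0.4, -0.6]
width: 0.155
grip_force: 39.0
```

```bash
python3 - <<'E'
from h import *
import bench
handle(7)
E
```

```text
top 53 dir [ 0.007  0.801 -0.599] tilt 36.8 yaw 89.5 ends [ 0.5803 -0.18    0.2315] [ 0.581  -0.102   0.1732] grip [ 0.584  -0.1241  0.1822]
scene 69 dir [ 0.156  0.785 -0.599] tilt 36.8 yaw 78.8 ends [ 0.5776 -0.1332  0.197 ] [ 0.5843 -0.0998  0.1715] grip [ 0.584  -0.1242  0.1823]
```

Scaled: 40 mm / 400 = 0.1, 36 mm / 400 = 0.09.

Emit:
move_arm([
  [1,0.01,0,0.007,0],
  [1,0.02,0,0.014,0],
  [1,0.03,0,0.021,0],
  [1,0.04,0,0.028,0],
  [1,0.05,0,0.035,0],
  [1,0.06,0,0.042,0],
  [1,0.07,0,0.049,0],
  [1,0.08,0,0.056,0],
  [1,0.09,0,0.063,0],
  [1,0.1,0,0.07,0],
])

```text
t: 22.52
tcp_pos: [0.5844, -0.084, 0.1353]
tcp_rot: [[0.0, 1.0, 0.001], [1.0, -0.0, -0.0], [-0.0, 0.001, -1.0]]
wrist_force: [1.9, -1.7, 1.5]
width: 0.155
grip_force: 39.2
```

Emit:
move_arm([
  [1,0.005,0,0.0035,0],
  [1,0.01,0,0.007,0],
  [1,0.015,0,0.0105,0],
  [1,0.02,0,0.014,0],
  [1,0.025,0,0.0175,0],
  [1,0.0275,0,0.0193,0],
  [1,0.03,0,0.021,0],
  [1,0.03,0,0.021,0],
  [1,0.03,0,0.021,0],
  [1,0.03,0,0.021,0],
])

```text
t: 23.35
tcp_pos: [0.5843, -0.0724, 0.1269]
tcp_rot: [[0.001, 1.0, 0.0], [1.0, -0.001, -0.0], [-0.0, 0.0, -1.0]]
wrist_force: [3.3, -2.3, -0.6]
width: 0.156
grip_force: 38.9
```

```bash
python3 - <<'E'
from h import *
handle(8)
E
```

```text
top 35 dir [-0.009  0.808 -0.59 ] tilt 36.1 yaw 90.6 ends [ 0.5807 -0.1243  0.1936] [ 0.5799 -0.0484  0.1382] grip [ 0.5843 -0.0723  0.1459]
scene 61 dir [ 0.202  0.777 -0.597] tilt 36.6 yaw 75.4 ends [ 0.5774 -0.0783  0.1579] [ 0.585  -0.0491  0.1354] grip [ 0.5843 -0.0723  0.1459]
```

Scaled: 7 mm / 400 = 0.0175, 6 mm / 400 = 0.015.

Emit:
move_arm([
  [1,0.0038,0,0.0025,0],
  [1,0.0075,0,0.005,0],
  [1,0.01,0,0.007,0],
  [1,0.0125,0,0.0088,0],
  [1,0.015,0,0.0105,0],
  [1,0.0175,0,0.0123,0],
  [1,0.0175,0,0.0123,0],
  [1,0.0175,0,0.0123,0],
  [1,0.0175,0,0.0123,0],
  [1,0.0175,0,0.0123,0],
])

```text
t: 24.28
tcp_pos: [0.5847, -0.0692, 0.1246]
tcp_rot: [[0.001, 1.0, 0.002], [1.0, -0.001, -0.006], [-0.006, 0.002, -1.0]]
wrist_force: [-2.7, -13.9, 11.8]
width: 0.161
grip_force: 40.6
```

Scaled: 3 mm / 400 = 0.0075, 2.1 mm / 400 = 0.0053.

Emit:
move_arm([
  [1,0.0025,0,0.0018,0],
  [1,0.005,0,0.0035,0],
  [1,0.0075,0,0.0053,0],
  [1,0.0075,0,0.0053,0],
  [1,0.0075,0,0.0053,0],
  [1,0.0075,0,0.0053,0],
  [1,0.0075,0,0.0053,0],
  [1,0.0075,0,0.0053,0],
  [1,0.0075,0,0.0053,0],
  [1,0.0075,0,0.0053,0],
])

```text
t: 25.12
tcp_pos: [0.585, -0.0692, 0.1244]
tcp_rot: [[0.001, 1.0, 0.002], [1.0, -0.001, -0.011], [-0.011, 0.002, -1.0]]
wrist_force: [-7.1, -23.1, 19.4]
width: 0.158
grip_force: 41.6
```

```bash
python3 - <<'E'
from h import *
handle(9)
S=load("scene",9);a=np.array([0,-.819,.574])
M=np.array([.583,-.036,.1145])
# profile of colour along predicted axis in the scene view: distance out from mouth
for d in range(-8,24,2):
    u=proj(S,M+a*d/1000)[0].round().astype(int); print(d,u,S["color"][u[1],u[0]].tolist(),end="; ")
E
```

```text
top 28 dir [-0.015  0.787 -0.616] tilt 38.0 yaw 91.1 ends [ 0.5817 -0.1179  0.1887] [ 0.5804 -0.0456  0.1321] grip [ 0.585  -0.0692  0.1434]
scene 63 dir [ 0.184  0.788 -0.588] tilt 36.0 yaw 76.9 ends [ 0.5784 -0.0762  0.1569] [ 0.5857 -0.0447  0.1334] grip [ 0.585  -0.0691  0.1434]
-8 [315 204] [189, 160, 87]; -6 [314 204] [182, 156, 81]; -4 [314 203] [187, 159, 86]; -2 [314 202] [191, 164, 84]; 0 [313 201] [107, 95, 57]; 2 [313 201] [107, 95, 57]; 4 [313 200] [55, 52, 53]; 6 [312 199] [56, 53, 47]; 8 [312 198] [75, 70, 70]; 10 [312 198] [75, 70, 70]; 12 [311 197] [153, 153, 158]; 14 [311 196] [168, 168, 173]; 16 [310 196] [133, 134, 137]; 18 [310 195] [145, 106, 82]; 20 [310 194] [214, 126, 40]; 22 [309 193] [200, 120, 47];
```

Seated: the colour profile goes straight from brass to black collar at the mouth, against a hard stop of about 30 N. I'll pull it out.

Scaled: -68 mm / 400 = -0.17, -60 mm / 400 = -0.15.

Emit:
move_arm([
  [1,-0.01,0,-0.007,0],
  [1,-0.02,0,-0.014,0],
  [1,-0.0325,0,-0.0228,0],
  [1,-0.05,0,-0.035,0],
  [1,-0.07,0,-0.049,0],
  [1,-0.09,0,-0.063,0],
  [1,-0.11,0,-0.077,0],
  [1,-0.13,0,-0.091,0],
  [1,-0.15,0,-0.105,0],
  [1,-0.17,0,-0.119,0],
])

```text
t: 26.05
tcp_pos: [0.5835, -0.1304, 0.1675]
tcp_rot: [[-0.0, 1.0, -0.002], [1.0, 0.0, 0.001], [0.001, -0.002, -1.0]]
wrist_force: [2.1, 0.2, -1.2]
width: 0.157
grip_force: 38.8
```

Scaled: -90 mm / 400 = -0.225, -80 mm / 400 = -0.2.

Emit:
move_arm([
  [1,-0.02,0,-0.014,0],
  [1,-0.04,0,-0.028,0],
  [1,-0.06,0,-0.042,0],
  [1,-0.08,0,-0.056,0],
  [1,-0.1,0,-0.07,0],
  [1,-0.12,0,-0.084,0],
  [1,-0.14,0,-0.1,0],
  [1,-0.15,0,-0.15,0],
  [1,-0.1625,0,-0.2,0],
  [1,-0.1625,0,-0.225,0],
])

```text
t: 26.88
tcp_pos: [0.5848, -0.1969, 0.2606]
tcp_rot: [[0.001, 1.0, 0.003], [1.0, -0.001, -0.002], [-0.002, 0.003, -1.0]]
wrist_force: [0.5, 0.2, -1.0]
width: 0.157
grip_force: 38.8
```

```bash
python3 - <<'E'
from h import *
handle(10)
to(.4498,-.2936,.25,96.9)
E
```

```text
top 60 dir [ 0.023  0.802 -0.597] tilt 36.6 yaw 88.3 ends [ 0.5799 -0.2535  0.3287] [ 0.5822 -0.1746  0.27  ] grip [ 0.5856 -0.1967  0.2813]
scene 78 dir [ 0.153  0.771 -0.619] tilt 38.2 yaw 78.8 ends [ 0.5781 -0.2097  0.3003] [ 0.5855 -0.1726  0.2706] grip [ 0.5853 -0.1962  0.2795]
tool d [ -97.5 -135.5   10.1] turn -6.9 yawx 90.0 tcp [ 0.5853 -0.1962  0.2605] j6 -25.8
```

Rod is out. Now I'll re-level it: rest the pin in the cradle's front fork, 20 mm forward of its old place, and lower the handle.

```bash
python3 - <<'E'
from h import *
to(.4468,-.2713,.16,97.0)
E
```

```text
tool d [ -75.  -138.9  100. ] turn -7.0 yawx 90.0 tcp [ 0.5853 -0.1962  0.2605] j6 -25.8
```

Scaled: -139 mm / 400 = -0.3475, -130 mm / 400 = -0.325, -7 degrees / 180 = -0.0389.

Emit:
move_arm([
  [1,-0.02,-0.0375,0,-0.0056],
  [1,-0.0475,-0.0875,0,-0.0167],
  [1,-0.08,-0.15,0,-0.0278],
  [1,-0.115,-0.2125,0,-0.0389],
  [1,-0.15,-0.275,0.025,-0.0389],
  [1,-0.175,-0.325,0.075,-0.0389],
  [1,-0.1875,-0.3475,0.15,-0.0389],
  [1,-0.1875,-0.3475,0.2125,-0.0389],
  [1,-0.1875,-0.3475,0.2425,-0.0389],
  [1,-0.1875,-0.3475,0.2425,-0.0389],
])

```text
t: 27.82
tcp_pos: [0.4427, -0.2681, 0.1562]
tcp_rot: [[-0.121, 0.993, -0.006], [0.993, 0.122, 0.005], [0.006, -0.005, -1.0]]
wrist_force: [-0.5, 0.8, -1.3]
width: 0.157
grip_force: 38.9
```

```bash
python3 - <<'E'
from h import *
handle(11)
to(.4468,-.2713,.083,97.0)
E
```

```text
top few 10
scene 46 dir [-0.145  0.682 -0.717] tilt 45.8 yaw 102.0 ends [ 0.45   -0.2987  0.2204] [ 0.4389 -0.2467  0.1658] grip [ 0.4453 -0.2698  0.1795]
tool d [-1.7  1.4 77.5] turn 0.0 yawx 97.0 tcp [ 0.4453 -0.2698  0.1605] j6 -46.9
```

Scaled: 98 mm / 400 = 0.245, 1.4 mm / 400 = 0.0035.

Emit:
move_arm([
  [1,-0.0038,0.0035,0.0375,0],
  [1,-0.0038,0.0035,0.0875,0],
  [1,-0.0038,0.0035,0.1375,0],
  [1,-0.0038,0.0035,0.17,0],
  [1,-0.0038,0.0035,0.185,0],
  [1,-0.0038,0.0035,0.1975,0],
  [1,-0.0038,0.0035,0.21,0],
  [1,-0.0038,0.0035,0.2225,0],
  [1,-0.0038,0.0035,0.235,0],
  [1,-0.0038,0.0035,0.245,0],
])

```text
t: 28.75
tcp_pos: [0.4492, -0.2734, 0.0655]
tcp_rot: [[-0.122, 0.993, 0.005], [0.993, 0.122, -0.004], [-0.004, 0.004, -1.0]]
wrist_force: [-0.2, -1.1, 6.4]
width: 0.156
grip_force: 38.6
```

```bash
python3 - <<'E'
from h import *
handle(12)
E
```

```text
top few 7
scene 20 dir [-0.132  0.922 -0.364] tilt 21.3 yaw 98.2 ends [ 0.4567 -0.3324  0.1157] [ 0.4443 -0.2458  0.0815] grip [ 0.4488 -0.2728  0.0839]
```

Scaled: 25 mm / 400 = 0.0625, 24 mm / 400 = 0.06.

Emit:
move_arm([
  [1,0,0,0.01,0],
  [1,0,0,0.02,0],
  [1,0,0,0.03,0],
  [1,0,0,0.04,0],
  [1,0,0,0.0475,0],
  [1,0,0,0.055,0],
  [1,0,0,0.06,0],
  [1,0,0,0.0625,0],
  [1,0,0,0.0625,0],
  [1,0,0,0.0625,0],
])

```text
t: 29.68
tcp_pos: [0.4488, -0.2739, 0.0402]
tcp_rot: [[-0.122, 0.993, 0.004], [0.993, 0.122, -0.005], [-0.005, 0.004, -1.0]]
wrist_force: [0.2, -3.3, 4.5]
width: 0.155
grip_force: 38.8
```

```bash
python3 - <<'E'
from h import *
handle(13)
E
```

```text
top few 5
scene 37 dir [-0.126  0.988 -0.091] tilt 5.2 yaw 97.3 ends [ 0.4549 -0.3281  0.0753] [ 0.4445 -0.2468  0.0678] grip [ 0.4488 -0.2737  0.0591]
```

Scaled: -120 mm / 400 = -0.3, -115 mm / 400 = -0.2875.

Emit:
move_arm([
  [1,0,0,-0.025,0],
  [1,0,0,-0.075,0],
  [1,0,0,-0.15,0],
  [1,0,0,-0.225,0],
  [1,0,0,-0.2875,0],
  [1,0,0,-0.3,0],
  [1,0,0,-0.3,0],
  [1,0,0,-0.3,0],
  [1,0,0,-0.3,0],
  [1,0,0,-0.3,0],
])

```text
t: 30.62
tcp_pos: [0.4455, -0.2706, 0.1555]
tcp_rot: [[-0.122, 0.993, -0.003], [0.993, 0.122, 0.002], [0.003, -0.003, -1.0]]
wrist_force: [-0.3, 1.1, -1.0]
width: 0.155
grip_force: 38.0
```

```bash
python3 - <<'E'
from h import *
handle(14)
to(.614,-.431,.131,97)
E
```

```text
top few 10
scene 43 dir [-0.124  0.978 -0.167] tilt 9.6 yaw 97.2 ends [ 0.4521 -0.3192  0.1945] [ 0.4426 -0.2439  0.1816] grip [ 0.4458 -0.2709  0.1749]
tool d [-179.4  147.6   24.2] turn -0.0 yawx 97.0 tcp [ 0.4458 -0.2709  0.1559] j6 -46.9
```

Scaled: -179 mm / 400 = -0.4475, -170 mm / 400 = -0.425.

Emit:
move_arm([
  [1,-0.025,0.02,0,0],
  [1,-0.075,0.0625,0.005,0],
  [1,-0.1375,0.1125,0.0125,0],
  [1,-0.2,0.165,0.02,0],
  [1,-0.2625,0.215,0.03,0],
  [1,-0.325,0.2675,0.04,0],
  [1,-0.38,0.3125,0.05,0],
  [1,-0.425,0.35,0.06,0],
  [1,-0.4475,0.3688,0.06,0],
  [1,-0.4475,0.3688,0.06,0],
])

```text
t: 31.55
tcp_pos: [0.6152, -0.4324, 0.131]
tcp_rot: [[-0.121, 0.993, -0.001], [0.993, 0.121, 0.001], [0.001, -0.001, -1.0]]
wrist_force: [-0.3, 0.2, -1.4]
width: 0.156
grip_force: 37.9
```

```bash
python3 - <<'E'
from h import *
import bench
handle(15)
np.set_printoptions(precision=4,suppress=True)
g=np.array(bench.sensors.get_obs()["tcp_pos"])+[0,0,.019]
T,S=load("top",15),load("scene",15)
for n,c in(("T",T),("S",S)):
    h=hsv(c)
    p=cloud(c,np.ones((400,640),bool)); rgb=c["color"][c["z_map"]>0].astype(int)
    d=p-g; ax=np.array([-.122,.993,0]); al=d@ax; lat=np.abs(d@np.array([.993,.122,0]))
    # by slice along the rod: max height of points near the rod line
    for a in range(-80,140,15):
        m=(abs(al*1000-a)<7.5)&(lat<.016)&(abs(d[:,2])<.06)
        if m.sum(): print(n,a,m.sum(),"zmed",np.round(np.median(p[m,2]),4),"zmax",p[m,2].max().round(4),"rgb",np.median(rgb[m],0))
print(g)
E
```

```text
top few 0
scene 45 dir [-0.191  0.978 -0.082] tilt 4.7 yaw 101.1 ends [ 0.627  -0.4995  0.167 ] [ 0.6087 -0.406   0.1592] grip [ 0.6142 -0.4308  0.1508]
T 55 2 zmed 0.1519 zmax 0.155 rgb [130.5 121.5 121. ]
T 70 15 zmed 0.154 zmax 0.1585 rgb [176. 168. 178.]
T 85 15 zmed 0.1525 zmax 0.1567 rgb [171. 132. 138.]
T 100 15 zmed 0.1527 zmax 0.1562 rgb [157. 150. 155.]
T 115 10 zmed 0.1514 zmax 0.1546 rgb [199.  193.5 203. ]
S -80 1 zmed 0.1597 zmax 0.1597 rgb [132. 120.  83.]
S -65 14 zmed 0.1606 zmax 0.1634 rgb [129.   99.5  47.5]
S -50 9 zmed 0.1608 zmax 0.1627 rgb [133.  82.  44.]
S -20 1 zmed 0.1613 zmax 0.1613 rgb [140. 116.  67.]
S -5 45 zmed 0.1712 zmax 0.1985 rgb [58. 63. 51.]
S 10 149 zmed 0.1699 zmax 0.2107 rgb [53. 53. 48.]
S 25 17 zmed 0.1564 zmax 0.1607 rgb [168.  99.  49.]
S 40 46 zmed 0.1567 zmax 0.1667 rgb [50.  52.  48.5]
S 55 12 zmed 0.1545 zmax 0.1581 rgb [158. 157. 160.]
S 70 13 zmed 0.1531 zmax 0.1545 rgb [141. 140. 144.]
S 85 10 zmed 0.153 zmax 0.1564 rgb [136.5 119.5 121. ]
S 100 13 zmed 0.1528 zmax 0.1578 rgb [141. 140. 142.]
S 115 12 zmed 0.1519 zmax 0.1538 rgb [159. 159. 166.]
[ 0.6142 -0.4308  0.1508]
```

```bash
python3 - <<'E'
from h import *
T=load("top",15); h=hsv(T)
y=roi((h[...,0]>22)&(h[...,0]<33)&(h[...,1]>150)&(h[...,2]>80),232,205,250,235); print(cloud(T,y).mean(0))
from bench import sensors,r
o=sensors.get_obs(); print(o["grip_force"],np.abs(o["dq"]).max())
print(r.sign_off())
E
```

```text
[0.4749618  0.20579075 0.16954277]
37.94876039028168 1.8731523049239902
the job is handed in; nothing more can be done
None
```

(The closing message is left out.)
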